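Press a brake lever to its stop to check the gap to the bar

ROBOT

A 6-joint arm with a two-finger parallel gripper is mounted at the origin on a cart in front of the work surface, level with it; the furniture and walls round the work are solid. World frame = base frame: x ahead of the robot, y to its left, z up, the work surface at z = 0. Lengths are in mm, angles in rad, forces in N, time in s.
With the tool pointing down it reaches from about 275 to 1000 mm from the base axis. Payload 8.4 kg.
Tool frame: the origin (TCP) lies at the very end of the fingers, on their centre line; the grasp point (between the pads) lies 19 mm behind it; z points along the fingers, y is the direction in which the jaws open and shut (so a half turn about z gives the same grasp; the last joint's range is limited). The gripper opens to 85 mm and grips with 20 to 120 N. Pads are 22 mm wide; open, the fingers measure 114 mm over their backs; the gripper's body (76 mm by 85 mm) begins 54 mm behind the grasp point. The pads swing forward as they close: fully open they stand 13 mm farther back than shut.
Start: joints at [1.303, 0.353, 1.633, -0, 1.155, -0.002], TCP at [164.174, 603.054, 231.281] pointing down, gripper open.
Joint ranges: [-2.63, 2.63], [-0.92, 2.1], [0.06, 2.66], [-1.3, 4.44], [0, 2.69], [-3.02, 3.02]. Speed limits (rad/s): [2.22, 2.22, 2.79, 3.14, 3.14, 3.14].

INTERFACE

Orientations are given as [roll, pitch, yaw] about the fixed x, y, z axes, in that order (R = Rz(yaw) Ry(pitch) Rx(roll)).
In Python, from rig import sense, grab_frame, sign_off, masks_of gives the robot as it stands. The module is installed in compiled form; this text tells all that it offers.
- The arm moves only by the shell command python3 -m inch 'ROWS' [FORCE]. ROWS is JSON, a list of rows, each an object of numbers: "gripper": the finger opening in m, from 0 to 0.0854; "tx", "ty", "tz": the shift along the tool's x, y, z in m; "spin": the turn about the tool's z in degrees. In form: [{"gripper": .., "tx": .., "ty": .., "tz": .., "spin": ..}, ...]. A call has exactly 8 rows; each row shifts and turns the commanded pose from where the row before left it, along the tool's axes as they then stand; what a row does not reach is not made up. A row lasts 1/10 s, in which the tool goes at most 50 mm and 8.59 degrees, less where a joint would pass 70% of its speed; a pose out of reach is approached as far as the arm can. A call is refused whole if a number of a shift passes 0.05 or a number of a turn 8.59, either way. A call with a gripper value outside its range is refused whole. The fingers move at their own pace and stop on an object; FORCE is the grip in N (left out, the last holds). Time passes only in rows, so rows that do not move let the fingers close, or fill a call up. It gives the time, the measured TCP pose, the force and the opening at its end, in the units of the state.
- sense(): the state, without advancing time (a new reading comes with each control period).
- grab_frame(name): name is "scene" or "side" or "wrist"; returns a dict with "pixels" (420x560x3 uint8, red, green, blue), "K" (3x3 intrinsics, pixels), "extrinsics" (4x4, takes a point from camera to world coordinates). Camera axes: x right, y down, z forward; pixel columns grow to the right and rows downward; lengths in mm; the calibration is good to about 2 mm. A picture is of the moment at which its call begins. There is no depth.
- sign_off(): hands the job in, once; it reports no verdict.
Trained networks look in the newest picture that a camera, given by its name, has taken for a name from the list of things; names that differ only in an ending like _2 or _b are one class to them, and where a whole thing is asked for, a point or a joint stands for the part that bears it (a point fixed in the world has none). Each returns a list of dicts, best first, with "conf" (0 to 1); they miss things now and then, are a little off and sometimes report something else, mostly with a low value. They report only what shows in the picture. A call takes as long as a camera call.
- masks_of(camera, target): "pixels" (420x560 bool, what is visible of it) and "centre" ([row, column] in pixels, amid what is visible of it).
The state is a dict: "clock": time; "qpos": joint angles; "qvel": joint speeds; "joint_efforts": joint torques, N m; "eef_pos": TCP position; "tcp_rot": TCP orientation; "contact_force": force on the tool from outside, world axes, zero at the start; "wrist_torque": the same for the moment, N m; "opening": opening from 0.0 (shut) to 1.0 (fully open).
Only numpy, scipy, OpenCV 4.12 (cv2) and the standard library are available. Lean on these libraries where they do the work, as an engineer would, in place of code of your own. Each camera call takes 0.05 s, during which the arm holds its last target.

TASK

On the bench, two handlebar stubs with hand levers are clamped on stands; check the brake with the red lever. With the outside of the fingers, press the red lever in towards its bar until it stops, let it spring all the way back out to seat it, then press it in to its stop again and finish while still holding it there, firmly but without forcing it, so that I can measure the gap left to the bar. Do not take hold of the lever or touch the bar behind it, and leave the black lever and the loose things on the bench alone.

Things in the scene. Friction and masses are not known exactly. Their poses are not given: they have to be found in the camera images.
- red_stand: Fixed stand of the red lever; origin: centre of the underside of its base plate (100 x 110 x 10 mm) on the bench; z up. A 32 mm post carries a clamp (46 x 36 mm, top at 150 mm), from which the bar runs along the stand's -y. The lever lies on the bar's -x side, towards the robot, and is pressed in +x. Its pivot axis is vertical, at x -32, y -55 mm, in a black perch.
- red_grip (a point): Point on the axis of the bar behind the lever, in the middle of its black rubber grip (32 mm diameter, 140 mm long), 130 mm above the bench; axes as red_stand's. In red_stand's frame the bar (22 mm steel) lies at x 0, z 130 mm, from y +30 to y -245 mm, the grip from y -104 mm to the end. The space under it is free. Not to be touched.
- red_lever (a joint): Angle of the red lever, rad: 0 = fully out, where its spring holds it; grows as it is pressed to the bar; 0.26 = against its fixed stop, still about 20 mm short of the grip. The spring takes about 2 N (out) to 5 N (at the stop) at point red_press; against the stop the force rises steeply.
- red_press (a point): Point on the robot-side face of the red blade, at half height; moves with it on an arc of about 133 mm radius (34 mm to the stop). x: normal to the face, into the lever and towards the bar; y: along the blade to the pivot; z up. Blade 10 mm thick, 22 mm high (119 to 141 mm above the bench), flat from 45 mm on the pivot side to 40 mm on the tip side. On its back: a rubber strip, not to be touched.
- black_lever (a joint): Angle of the black lever of the other stand, 0 = fully out; same build as the red one; must stay out.
- black_stand: Fixed stand of the black lever, of the same build, sizes and frame as red_stand. The two stands may stand in either place, left or right.
- tape_roll: Loose roll of yellow masking tape lying flat, 100 mm diameter, 25 mm high; origin at the centre of its underside. Bystander.
- screwdriver_green: Loose screwdriver with a green handle, 201 mm long, lying on the bench, up to 32 mm high; origin under its middle, length along its y. Bystander.
- glue_bottle: Loose white bottle with a black nozzle, 50 mm diameter, 141 mm high, upright; origin at the centre of its underside. Bystander.

How it is judged:
By the outcome, as a careful person would: the job done as asked, in the order asked, and still so for the second after the job is handed in, while the arm keeps its last pose, push and grip.
It also fails if it takes over 40 s, if anything falls off the work surface, if the arm or the gripper's body presses on something with over 40 N, if the wrist force passes 120 N, or if a joint passes its speed limit or range.

## Working session

There is one attempt and no reset: what is moved stays moved. The work goes in short steps, Python scripts to look and compute and a shell command to move; the robot and the scene stay as the last step left them, time stands still between calls to the robot, and variables do not carry over. Pictures are saved under pics/ and viewed, and the job is handed in when it is done.

```bash
mkdir -p pics; python3 - <<'E'
from rig import *
import cv2
print(sense())
for n in ["scene","side","wrist"]:
    f=grab_frame(n); cv2.imwrite(f"pics/a_{n}.png",f["pixels"][:,:,::-1]); print(n,f["K"],f["extrinsics"])
    for t in ["red_lever","red_stand","black_lever","black_stand","tape_roll","screwdriver_green","glue_bottle"]:
        print(t,[(round(m["conf"],2),m["centre"],int(m["pixels"].sum())) for m in masks_of(n,t)])
E
```

```text
{'clock': 0.0, 'qpos': array([ 1.30260746e+00,  3.53668753e-01,  1.63410298e+00,  6.00629968e-07,
        1.15519654e+00, -2.38988425e-03]), 'qvel': array([ 0.00164652,  0.00047498,  0.00086413, -0.00142616, -0.00088172,
        0.0012977 ]), 'joint_efforts': array([-9.00094819e-04, -6.05216074e+01, -3.42046988e+01, -2.07519824e-04,
        9.10491130e-03, -1.53880825e-05]), 'eef_pos': array([164.04759447, 602.61217237, 230.56213818]), 'tcp_rot': array([-3.14021703e+00, -3.83674783e-06,  2.87579343e+00]), 'contact_force': array([-0.15879499, -1.46527371, -0.1611977 ]), 'wrist_torque': array([0.01084772, 0.01550173, 0.00582886]), 'opening': 0.9979287339153688}
scene [[526.55093322   0.         286.6218451 ]
 [  0.         526.55093322 207.03931384]
 [  0.           0.           1.        ]] [[ 8.87094953e-01 -2.77826850e-01  3.68611971e-01 -5.27776333e+01]
 [-4.61235626e-01 -5.64684242e-01  6.84392727e-01 -1.07299145e+03]
 [ 1.80066965e-02 -7.77138307e-01 -6.29072182e-01  1.07326635e+03]
 [ 0.00000000e+00  0.00000000e+00  0.00000000e+00  1.00000000e+00]]
red_lever [(0.77, [156.1, 263.
[... 882 characters left out ...]
stand [(0.8, [187.5, 256.4], 1796)]
tape_roll [(0.65, [236.1, 308.4], 560)]
screwdriver_green [(0.63, [366.7, 287.6], 539)]
glue_bottle [(0.85, [147.2, 276.6], 301)]
wrist [[375.28000312   0.         280.85526105]
 [  0.         375.28000312 206.6817587 ]
 [  0.           0.           1.        ]] [[ 2.61776290e-01  9.12480903e-01  3.14407023e-01  8.21826344e+01]
 [ 9.65128455e-01 -2.47331273e-01 -8.57572569e-02  6.26160164e+02]
 [-4.89170104e-04  3.25892381e-01 -9.45406747e-01  3.74093014e+02]
 [ 0.00000000e+00  0.00000000e+00  0.00000000e+00  1.00000000e+00]]
red_lever []
red_stand []
black_lever []
black_stand []
tape_roll []
screwdriver_green [(0.97, [403.2, 206.1], 1599)]
glue_bottle []
```

View pics/a_scene.png

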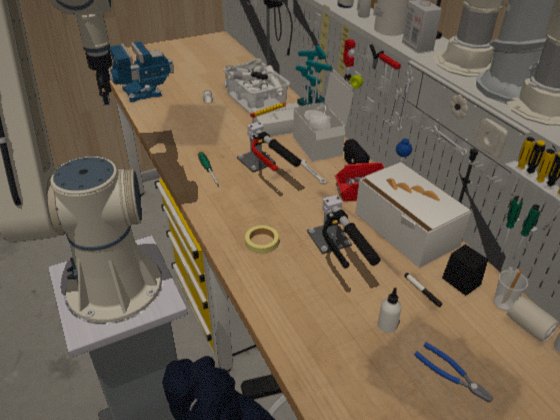

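View pics/a_side.png

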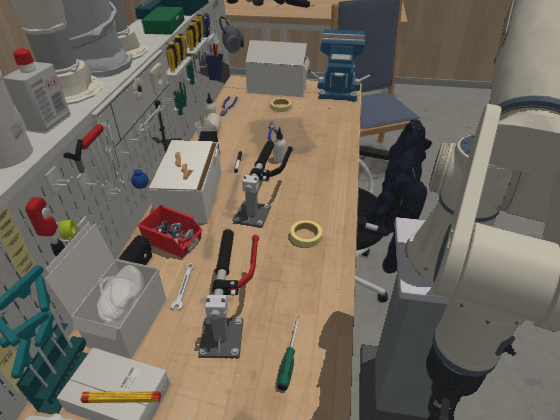

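View pics/a_wrist.png

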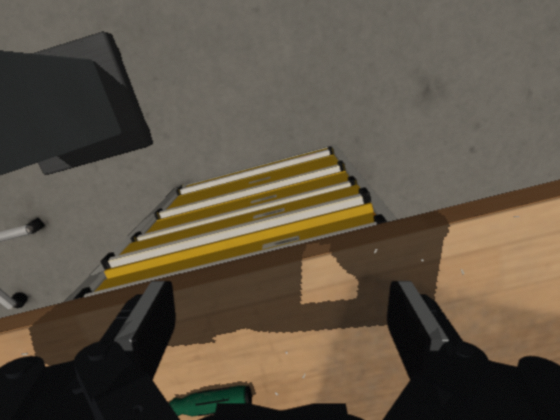

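```bash
python3 - <<'E'
import cv2
a=cv2.imread("pics/a_scene.png")[110:200,220:340]; cv2.imwrite("pics/b1.png",cv2.resize(a,None,fx=6,fy=6,interpolation=cv2.INTER_CUBIC))
a=cv2.imread("pics/a_side.png")[220:370,180:280]; cv2.imwrite("pics/b2.png",cv2.resize(a,None,fx=4,fy=4,interpolation=cv2.INTER_CUBIC))
E
```

```text
(no output)
```

View pics/b1.png

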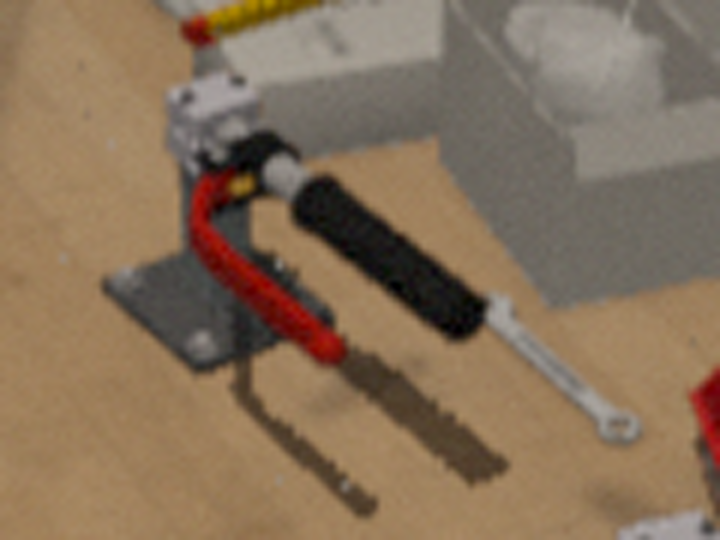

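View pics/b2.png

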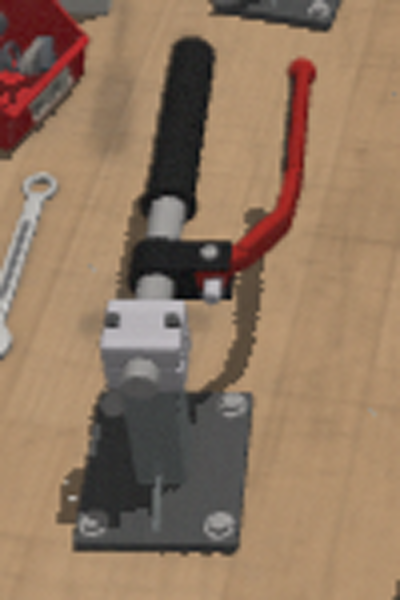

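```bash
cat > fit.py <<'E'
import numpy as np
from rig import *
from scipy.optimize import least_squares
def proj(f,P):
    E=np.array(f["extrinsics"]);P=np.atleast_2d(P)
    c=(P-E[:3,3])@E[:3,:3]; p=c@np.array(f["K"]).T; return p[:,:2]/p[:,2:]
def w(s,P):
    c,sn=np.cos(s[2]),np.sin(s[2]);P=np.atleast_2d(P)
    return np.c_[s[0]+c*P[:,0]-sn*P[:,1],s[1]+sn*P[:,0]+c*P[:,1],P[:,2]]
E
python3 - <<'E'
from fit import *
import cv2
fs={n:grab_frame(n) for n in ["scene","side"]}
S=[((252,394),(-50,-55,10)),((237,543),(-50,55,10)),((76,541),(50,55,10)),((147,325),(0,0,150)),((194,48),(0,-245,130))]
C=[((205,362),(-50,-55,10)),((105,280),(-50,55,10)),((333,312),(50,-55,10)),((213,92),(0,0,150)),((463,318),(0,-245,130))]
def res(s,full=False):
    r=[]
    for n,L,sc,o in(("side",S,4,(180,220)),("scene",C,6,(220,110))):
        px=np.array([l[0] for l in L])/sc+o
        r.append(proj(fs[n],w(s,[l[1] for l in L]))-px)
    return np.concatenate(r) if full else np.concatenate(r).ravel()
best=min((least_squares(res,[500,300,y],loss='soft_l1') for y in(0,.5,-.5)),key=lambda o:o.cost)
s=best.x;print(s,best.cost);print(res(s,True).round(1))
np.save("s.npy",s)
# lever out geometry: find red mask in both views, intersect with z=130
for n in fs:
    m=masks_of(n,"red_lever")[0]["pixels"]
    f=fs[n];E=f["extrinsics"];ys,xs=np.nonzero(m)
    d=np.c_[xs,ys,np.ones(len(xs))]@np.linalg.inv(f["K"]).T@E[:3,:3].T
    P=E[:3,3]+d*((130-E[2,3])/d[:,2])[:,None]
    c,sn=np.cos(s[2]),np.sin(s[2]);q=P[:,:2]-s[:2]
    L=np.c_[c*q[:,0]+sn*q[:,1],-sn*q[:,0]+c*q[:,1]]
    for a in range(-240,-40,20):
        k=(L[:,1]>=a)&(L[:,1]<a+20)
        if k.any(): print(n,a+10,L[k,0].min().round(),L[k,0].max().round())
print(sense()["clock"])
E
```

```text
[5.95587543e+02 3.80448471e+02 1.45045052e-01] 8.492529871594751
[[ 0.1 -1.8]
 [ 0.2 -0.5]
 [-1.2 -0.7]
 [-1.1 -1.7]
 [-0.7  0.3]
 [-2.6  0.1]
 [-2.4 -0.6]
 [-0.5 -0.6]
 [-1.3 -0.5]
 [-0.8 -0.2]]
scene -230 -87.0 -66.0
scene -210 -88.0 -65.0
scene -190 -86.0 -64.0
scene -170 -87.0 -64.0
scene -150 -86.0 -66.0
scene -130 -84.0 -66.0
scene -110 -80.0 -65.0
scene -90 -76.0 -54.0
scene -70 -60.0 -29.0
scene -50 -43.0 -31.0
side -230 -84.0 -68.0
side -210 -84.0 -68.0
side -190 -78.0 -70.0
side -170 -80.0 -68.0
side -150 -81.0 -70.0
side -130 -81.0 -68.0
side -110 -80.0 -68.0
side -90 -76.0 -50.0
side -70 -70.0 -43.0
side -50 -54.0 -26.0
1.4
```

```bash
python3 -m inch '[{"gripper":0,"tx":-0.036,"ty":-0.026,"tz":0,"spin":0},{"gripper":0,"tx":-0.036,"ty":-0.026,"tz":0,"spin":0},{"gripper":0,"tx":-0.036,"ty":-0.026,"tz":0,"spin":0},{"gripper":0,"tx":-0.036,"ty":-0.026,"tz":0,"spin":0},{"gripper":0,"tx":-0.036,"ty":-0.026,"tz":0,"spin":0},{"gripper":0,"tx":-0.036,"ty":-0.026,"tz":0,"spin":0},{"gripper":0,"tx":-0.036,"ty":-0.026,"tz":0,"spin":0},{"gripper":0,"tx":-0.036,"ty":-0.026,"tz":0,"spin":0}]' 60
python3 -m inch '[{"gripper":0,"tx":0,"ty":0,"tz":0,"spin":8.3},{"gripper":0,"tx":0,"ty":0,"tz":0,"spin":8.3},{"gripper":0,"tx":0,"ty":0,"tz":0,"spin":8.3},{"gripper":0,"tx":0,"ty":0,"tz":0,"spin":8.3},{"gripper":0,"tx":0,"ty":0,"tz":0,"spin":8.3},{"gripper":0,"tx":0,"ty":0,"tz":0,"spin":8.3},{"gripper":0,"tx":0,"ty":0,"tz":0,"spin":8.3},{"gripper":0,"tx":0,"ty":0,"tz":0,"spin":8.3}]'
```

```text
clock: 2.2
eef_pos: [388.4, 325.3, 231.6]
tcp_rot: [3.141, 0.0, 2.876]
contact_force: [0.9, 0.6, 0.5]
opening: 0.001
clock: 3.0
eef_pos: [387.4, 326.7, 231.4]
tcp_rot: [3.141, -0.0, 1.711]
contact_force: [0.8, -0.5, 0.5]
opening: 0.002
```

```bash
python3 -m inch '[{"gripper":0,"tx":-0.039,"ty":0.020,"tz":0,"spin":0},{"gripper":0,"tx":-0.039,"ty":0.020,"tz":0,"spin":0},{"gripper":0,"tx":-0.039,"ty":0.020,"tz":0,"spin":0},{"gripper":0,"tx":-0.039,"ty":0.020,"tz":0,"spin":0},{"gripper":0,"tx":0,"ty":0,"tz":0.03,"spin":0},{"gripper":0,"tx":0,"ty":0,"tz":0.03,"spin":0},{"gripper":0,"tx":0,"ty":0,"tz":0.03,"spin":0},{"gripper":0,"tx":0,"ty":0,"tz":0.03,"spin":0}]'
python3 - <<'E'
from rig import *
import cv2
for n in ["scene","side","wrist"]:
    f=grab_frame(n); cv2.imwrite(f"pics/c_{n}.png",f["pixels"][:,:,::-1])
    if n!="wrist":
        a=f["pixels"][:,:,::-1]; a=a[110:230,200:340] if n=="scene" else a[200:350,160:320]
        cv2.imwrite(f"pics/c_{n}z.png",cv2.resize(a,None,fx=4,fy=4))
s=sense();print(s)
E
```

```text
clock: 3.8
eef_pos: [489.5, 183.8, 110.4]
tcp_rot: [3.141, -0.0, 1.716]
contact_force: [-0.1, 0.2, -0.2]
opening: 0.0
{'clock': 3.95, 'qpos': array([3.56813348e-01, 3.50511819e-01, 1.95478134e+00, 9.38399776e-07,
       8.40029591e-01, 2.10784886e-01]), 'qvel': array([ 0.00296563, -0.04174295, -0.03938383,  0.00026914,  0.02018724,
        0.00083783]), 'joint_efforts': array([-8.84975237e-02, -4.96410513e+01, -2.46334165e+01, -2.54862833e-03,
       -3.35942544e-01, -2.16365976e-06]), 'eef_pos': array([488.07404494, 183.53998902, 110.15673231]), 'tcp_rot': array([-3.13794497e+00,  7.79756715e-04,  1.71682558e+00]), 'contact_force': array([ 0.09700597, -0.34192076,  1.21506729]), 'wrist_torque': array([-0.00455224,  0.00031912, -0.00945617]), 'opening': -0.0017331441203571284}
```

View pics/c_wrist.png

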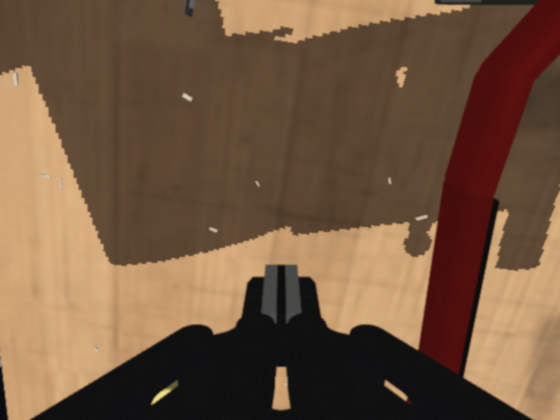

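View pics/c_sidez.png

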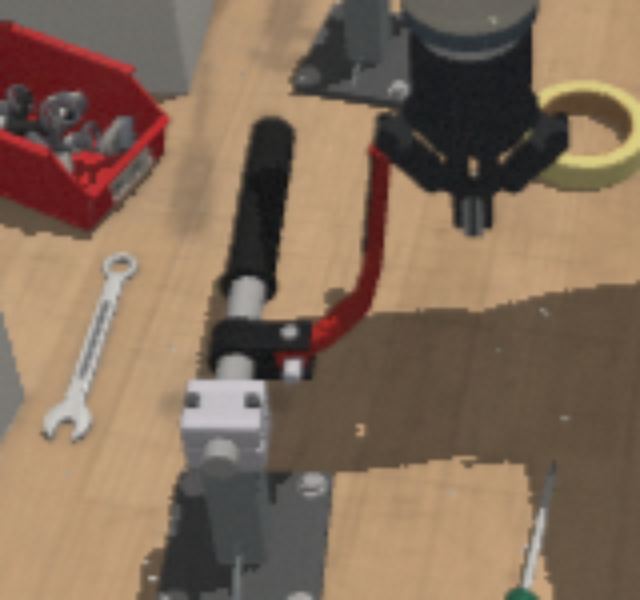

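View pics/c_scenez.png

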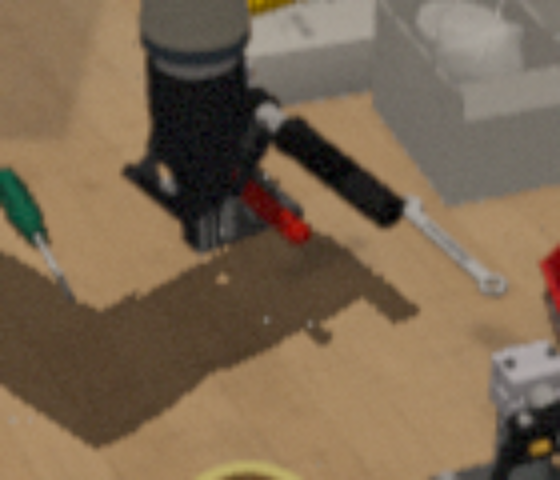

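```bash
python3 -m inch '[{"gripper":0,"tx":0,"ty":0.008,"tz":-0.004,"spin":0},{"gripper":0,"tx":0,"ty":0.008,"tz":-0.004,"spin":0},{"gripper":0,"tx":0,"ty":0.008,"tz":0,"spin":0},{"gripper":0,"tx":0,"ty":0.008,"tz":0,"spin":0},{"gripper":0,"tx":0,"ty":0,"tz":0,"spin":0},{"gripper":0,"tx":0,"ty":0,"tz":0,"spin":0},{"gripper":0,"tx":0,"ty":0,"tz":0,"spin":0},{"gripper":0,"tx":0,"ty":0,"tz":0,"spin":0}]'
python3 - <<'E'
from rig import *
import cv2
f=grab_frame("wrist"); cv2.imwrite("pics/d_wrist.png",f["pixels"][:,:,::-1])
f=grab_frame("side")["pixels"][:,:,::-1][200:350,160:320]; cv2.imwrite("pics/d_side.png",cv2.resize(f,None,fx=4,fy=4))
for i in range(1):
  s=sense();print(s["eef_pos"],s["contact_force"],s["tcp_rot"])
E
```

```text
clock: 4.75
eef_pos: [520.5, 188.6, 119.1]
tcp_rot: [-3.141, 0.0, 1.717]
contact_force: [0.0, 0.1, -0.0]
opening: 0.001
[520.65072226 188.63136396 119.18826227] [-0.66577428  0.10783053 -0.384174  ] [-3.14124474e+00  6.98024042e-05  1.71700861e+00]
```

View pics/d_wrist.png

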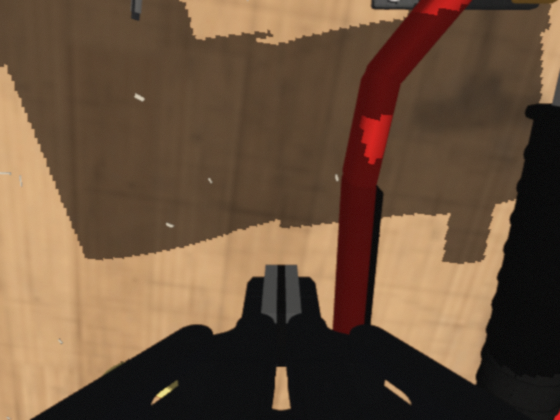

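View pics/d_side.png

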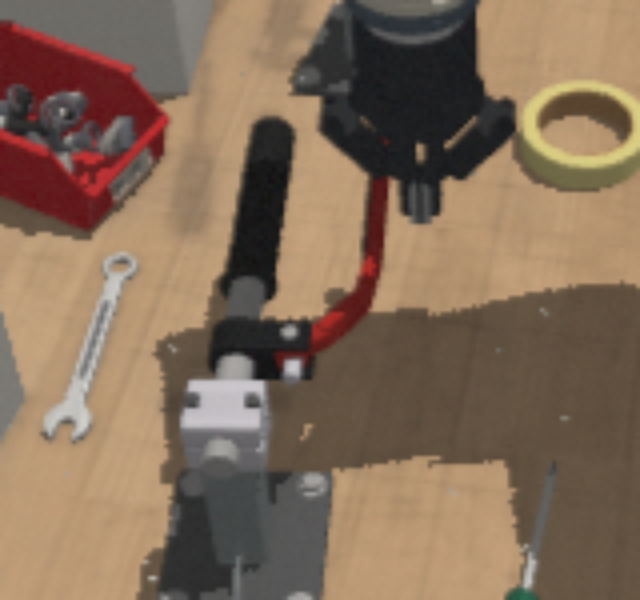

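```bash
python3 -m inch '[{"gripper":0,"tx":0,"ty":0.002,"tz":0,"spin":0},{"gripper":0,"tx":0,"ty":0.002,"tz":0,"spin":0},{"gripper":0,"tx":0,"ty":0.002,"tz":0,"spin":0},{"gripper":0,"tx":0,"ty":0.001,"tz":0,"spin":0},{"gripper":0,"tx":0,"ty":0.001,"tz":0,"spin":0},{"gripper":0,"tx":0,"ty":0.001,"tz":0,"spin":0},{"gripper":0,"tx":0,"ty":0,"tz":0,"spin":0},{"gripper":0,"tx":0,"ty":0,"tz":0,"spin":0}]'
```

```text
clock: 5.65
eef_pos: [529.5, 189.8, 119.2]
tcp_rot: [-3.141, 0.0, 1.717]
contact_force: [-1.5, 0.5, 1.7]
opening: 0.001
```

```bash
python3 -m inch '[{"gripper":0,"tx":-0.002,"ty":0.004,"tz":0,"spin":-1.9},{"gripper":0,"tx":-0.002,"ty":0.004,"tz":0,"spin":-1.9},{"gripper":0,"tx":-0.002,"ty":0.004,"tz":0,"spin":-1.9},{"gripper":0,"tx":-0.002,"ty":0.004,"tz":0,"spin":-1.9},{"gripper":0,"tx":-0.002,"ty":0.004,"tz":0,"spin":-1.9},{"gripper":0,"tx":-0.002,"ty":0.004,"tz":0,"spin":-1.9},{"gripper":0,"tx":0,"ty":0,"tz":0,"spin":0},{"gripper":0,"tx":0,"ty":0,"tz":0,"spin":0}]'
python3 - <<'E'
from rig import *
import cv2
f=grab_frame("wrist"); cv2.imwrite("pics/e_wrist.png",f["pixels"][:,:,::-1])
f=grab_frame("side")["pixels"][:,:,::-1][200:350,160:320]; cv2.imwrite("pics/e_side.png",cv2.resize(f,None,fx=4,fy=4))
s=sense();print(s["eef_pos"],s["contact_force"],s["tcp_rot"])
E
```

```text
clock: 6.45
eef_pos: [555.3, 183.6, 119.1]
tcp_rot: [-3.141, -0.0, 1.915]
contact_force: [-4.0, -1.7, 1.3]
opening: 0.004
[555.29667092 183.55536636 119.13519948] [-3.05928339 -2.39141807  1.79693305] [-3.14059291e+00  7.58269428e-05  1.91514543e+00]
```

View pics/e_wrist.png

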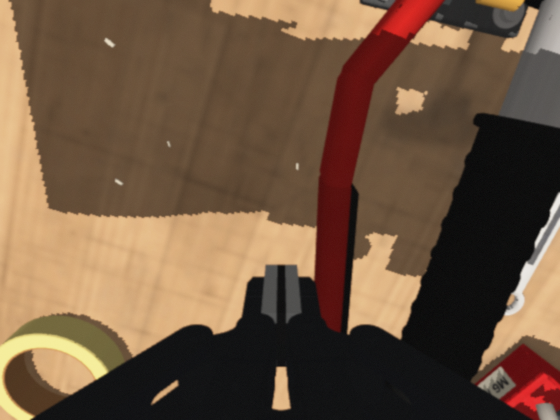

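View pics/e_side.png

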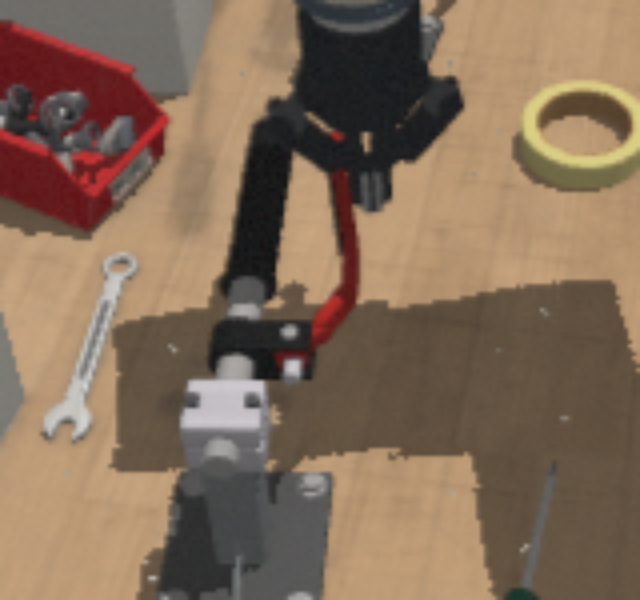

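```bash
python3 -m inch '[{"gripper":0,"tx":-0.001,"ty":0.002,"tz":0,"spin":-0.9},{"gripper":0,"tx":-0.001,"ty":0.002,"tz":0,"spin":-0.9},{"gripper":0,"tx":-0.001,"ty":0.002,"tz":0,"spin":-0.9},{"gripper":0,"tx":0,"ty":0,"tz":0,"spin":0},{"gripper":0,"tx":0,"ty":0,"tz":0,"spin":0},{"gripper":0,"tx":0,"ty":0,"tz":0,"spin":0},{"gripper":0,"tx":0,"ty":0,"tz":0,"spin":0},{"gripper":0,"tx":0,"ty":0,"tz":0,"spin":0}]'
```

```text
clock: 7.35
eef_pos: [562.3, 182.8, 119.1]
tcp_rot: [-3.141, 0.0, 1.963]
contact_force: [-4.0, -3.1, 1.7]
opening: -0.0
```

```bash
python3 -m inch '[{"gripper":0,"tx":0,"ty":0.001,"tz":0,"spin":-0.4},{"gripper":0,"tx":0,"ty":0,"tz":0,"spin":0},{"gripper":0,"tx":0,"ty":0,"tz":0,"spin":0},{"gripper":0,"tx":0,"ty":0,"tz":0,"spin":0},{"gripper":0,"tx":0,"ty":0,"tz":0,"spin":0},{"gripper":0,"tx":0,"ty":0,"tz":0,"spin":0},{"gripper":0,"tx":0,"ty":0,"tz":0,"spin":0},{"gripper":0,"tx":0,"ty":0,"tz":0,"spin":0}]'
```

```text
clock: 8.15
eef_pos: [563.1, 182.8, 119.1]
tcp_rot: [-3.14, 0.001, 1.97]
contact_force: [-4.2, -5.4, 1.3]
opening: 0.003
```

```bash
python3 -m inch '[{"gripper":0,"tx":-0.001,"ty":0.001,"tz":0,"spin":-0.4},{"gripper":0,"tx":0,"ty":0,"tz":0,"spin":0},{"gripper":0,"tx":0,"ty":0,"tz":0,"spin":0},{"gripper":0,"tx":0,"ty":0,"tz":0,"spin":0},{"gripper":0,"tx":0,"ty":0,"tz":0,"spin":0},{"gripper":0,"tx":0,"ty":0,"tz":0,"spin":0},{"gripper":0,"tx":0,"ty":0,"tz":0,"spin":0},{"gripper":0,"tx":0,"ty":0,"tz":0,"spin":0}]'
```

```text
clock: 8.95
eef_pos: [564.5, 182.6, 119.1]
tcp_rot: [-3.141, 0.0, 1.977]
contact_force: [-3.7, -3.9, 1.7]
opening: 0.003
```

```bash
python3 - <<'E'
from rig import *
import cv2,numpy as np
F=[]
f=grab_frame("wrist"); F.append(sense()["contact_force"]); cv2.imwrite("pics/f_wrist.png",f["pixels"][:,:,::-1])
f=grab_frame("side")["pixels"][:,:,::-1][200:350,160:320]; F.append(sense()["contact_force"]);cv2.imwrite("pics/f_side.png",cv2.resize(f,None,fx=4,fy=4))
print(np.array(F),sense()["eef_pos"])
E
```

```text
[[-4.01386264 -3.13824581  1.56946411]
 [-4.19961726 -3.25662408  0.81652438]] [564.44780348 182.68189141 119.11517134]
```

View pics/f_wrist.png

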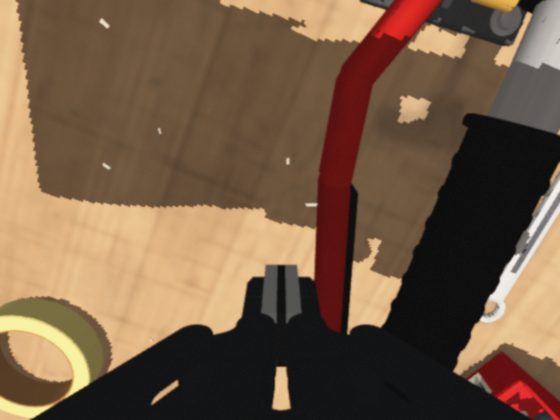

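View pics/f_side.png

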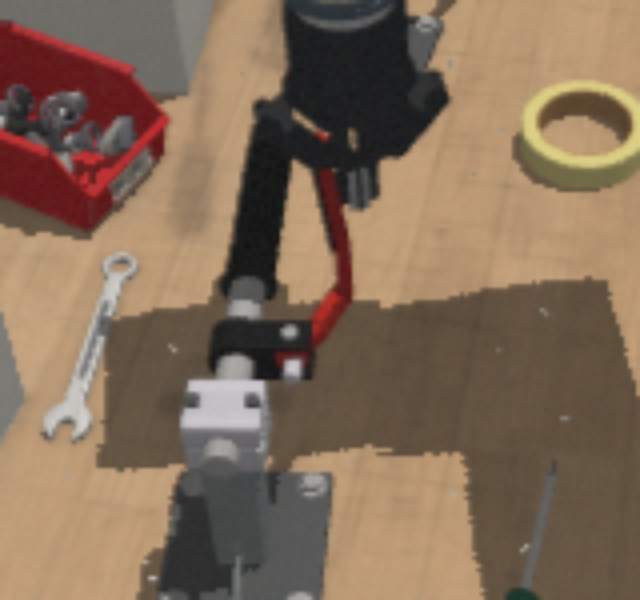

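```bash
python3 -m inch '[{"gripper":0,"tx":0,"ty":0.001,"tz":0,"spin":0},{"gripper":0,"tx":0,"ty":0,"tz":0,"spin":0},{"gripper":0,"tx":0,"ty":0,"tz":0,"spin":0},{"gripper":0,"tx":0,"ty":0,"tz":0,"spin":0},{"gripper":0,"tx":0,"ty":0,"tz":0,"spin":0},{"gripper":0,"tx":0,"ty":0,"tz":0,"spin":0},{"gripper":0,"tx":0,"ty":0,"tz":0,"spin":0},{"gripper":0,"tx":0,"ty":0,"tz":0,"spin":0}]'
```

```text
clock: 9.85
eef_pos: [565.1, 182.7, 119.1]
tcp_rot: [-3.14, 0.0, 1.977]
contact_force: [-5.1, -4.4, 3.2]
opening: 0.0
```

```bash
python3 -m inch '[{"gripper":0,"tx":0,"ty":0.001,"tz":0,"spin":0},{"gripper":0,"tx":0,"ty":0,"tz":0,"spin":0},{"gripper":0,"tx":0,"ty":0,"tz":0,"spin":0},{"gripper":0,"tx":0,"ty":0,"tz":0,"spin":0},{"gripper":0,"tx":0,"ty":0,"tz":0,"spin":0},{"gripper":0,"tx":0,"ty":0,"tz":0,"spin":0},{"gripper":0,"tx":0,"ty":0,"tz":0,"spin":0},{"gripper":0,"tx":0,"ty":0,"tz":0,"spin":0}]'
```

```text
clock: 10.65
eef_pos: [565.3, 182.7, 119.1]
tcp_rot: [-3.138, 0.001, 1.977]
contact_force: [-7.8, -6.1, 6.1]
opening: 0.004
```

```bash
python3 -m inch '[{"gripper":0,"tx":0,"ty":0.001,"tz":0,"spin":0},{"gripper":0,"tx":0,"ty":0,"tz":0,"spin":0},{"gripper":0,"tx":0,"ty":0,"tz":0,"spin":0},{"gripper":0,"tx":0,"ty":0,"tz":0,"spin":0},{"gripper":0,"tx":0,"ty":0,"tz":0,"spin":0},{"gripper":0,"tx":0,"ty":0,"tz":0,"spin":0},{"gripper":0,"tx":0,"ty":0,"tz":0,"spin":0},{"gripper":0,"tx":0,"ty":0,"tz":0,"spin":0}]'
```

```text
clock: 11.45
eef_pos: [565.5, 182.8, 119.0]
tcp_rot: [-3.137, 0.001, 1.977]
contact_force: [-9.7, -8.1, 8.1]
opening: 0.001
```

```bash
python3 - <<'E'
from rig import *
import cv2,numpy as np
f=grab_frame("wrist");cv2.imwrite("pics/g_wrist.png",f["pixels"][:,:,::-1])
f=grab_frame("side")["pixels"][:,:,::-1][200:300,210:280]; cv2.imwrite("pics/g_side.png",cv2.resize(f,None,fx=6,fy=6))
s=sense();print(s["contact_force"],s["wrist_torque"],s["eef_pos"])
E
```

```text
[-10.67447423  -8.78355015   6.5434153 ] [-1.21623466  1.61918025 -0.03450238] [565.55483719 182.76912426 119.0309997 ]
```

View pics/g_side.png

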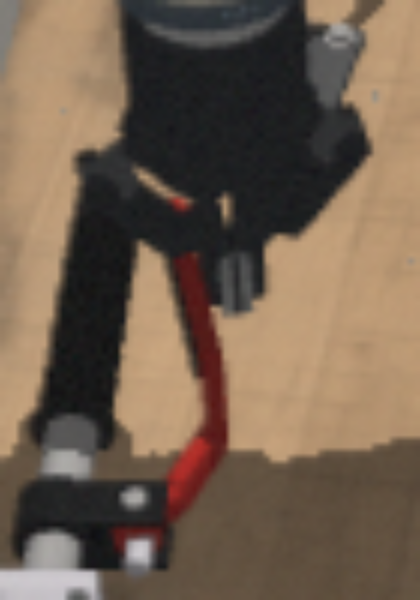

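```bash
python3 -m inch '[{"gripper":0,"tx":0.002,"ty":-0.005,"tz":0,"spin":1.95},{"gripper":0,"tx":0.002,"ty":-0.005,"tz":0,"spin":1.95},{"gripper":0,"tx":0.002,"ty":-0.005,"tz":0,"spin":1.95},{"gripper":0,"tx":0.002,"ty":-0.005,"tz":0,"spin":1.95},{"gripper":0,"tx":0.002,"ty":-0.005,"tz":0,"spin":1.95},{"gripper":0,"tx":0.002,"ty":-0.005,"tz":0,"spin":1.95},{"gripper":0,"tx":0.002,"ty":-0.005,"tz":0,"spin":1.95},{"gripper":0,"tx":0.002,"ty":-0.005,"tz":0,"spin":1.95}]'
python3 -m inch '[{"gripper":0,"tx":0,"ty":-0.005,"tz":0,"spin":0},{"gripper":0,"tx":0,"ty":-0.005,"tz":0,"spin":0},{"gripper":0,"tx":0,"ty":-0.005,"tz":0,"spin":0},{"gripper":0,"tx":0,"ty":0,"tz":-0.003,"spin":0},{"gripper":0,"tx":0,"ty":0,"tz":-0.002,"spin":0},{"gripper":0,"tx":0,"ty":0,"tz":0,"spin":0},{"gripper":0,"tx":0,"ty":0,"tz":0,"spin":0},{"gripper":0,"tx":0,"ty":0,"tz":0,"spin":0}]'
python3 - <<'E'
from rig import *
import cv2,numpy as np
f=grab_frame("wrist");cv2.imwrite("pics/h_wrist.png",f["pixels"][:,:,::-1])
f=grab_frame("side")["pixels"][:,:,::-1][200:350,160:320]; cv2.imwrite("pics/h_side.png",cv2.resize(f,None,fx=4,fy=4))
s=sense();print(s["contact_force"],s["wrist_torque"],s["eef_pos"],s["tcp_rot"])
E
```

```text
clock: 12.35
eef_pos: [525.7, 188.7, 119.6]
tcp_rot: [3.139, -0.001, 1.703]
contact_force: [-0.3, 0.0, 0.9]
opening: -0.002
clock: 13.15
eef_pos: [510.1, 186.1, 124.3]
tcp_rot: [3.142, -0.0, 1.705]
contact_force: [-0.2, -0.3, 0.8]
opening: -0.001
[ 0.34252391 -0.00442593  0.01738886] [-0.03219707 -0.01449005 -0.02990752] [509.9373101  186.07892211 124.18073696] [-3.14143622e+00  3.38266986e-05  1.70463208e+00]
```

View pics/h_wrist.png

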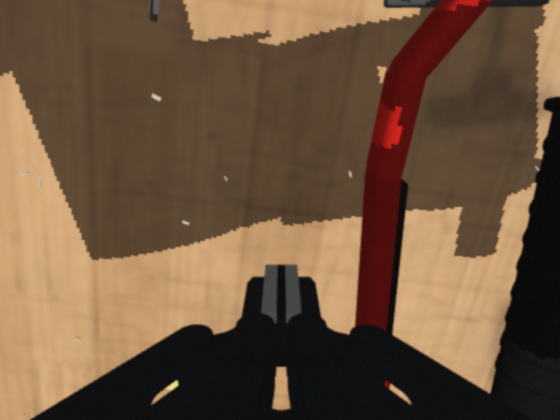

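View pics/h_side.png

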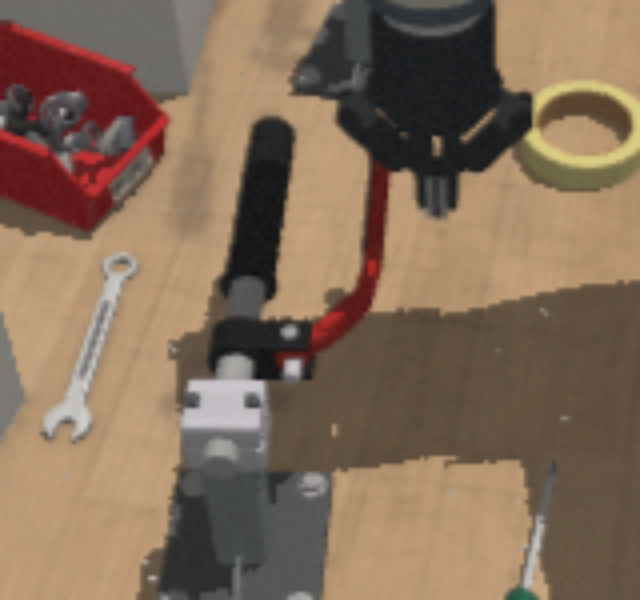

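```bash
python3 -m inch '[{"gripper":0,"tx":0,"ty":0.005,"tz":0,"spin":0},{"gripper":0,"tx":0,"ty":0.005,"tz":0,"spin":0},{"gripper":0,"tx":0,"ty":0.005,"tz":0,"spin":0},{"gripper":0,"tx":0,"ty":0.004,"tz":0,"spin":0},{"gripper":0,"tx":-0.002,"ty":0.004,"tz":0,"spin":-1.95},{"gripper":0,"tx":-0.002,"ty":0.004,"tz":0,"spin":-1.95},{"gripper":0,"tx":-0.002,"ty":0.004,"tz":0,"spin":-1.95},{"gripper":0,"tx":-0.002,"ty":0.004,"tz":0,"spin":-1.95}]'
```

```text
clock: 14.05
eef_pos: [545.6, 183.7, 124.0]
tcp_rot: [-3.14, -0.0, 1.842]
contact_force: [-3.9, 0.4, 1.7]
opening: 0.001
```

```bash
python3 -m inch '[{"gripper":0,"tx":-0.002,"ty":0.004,"tz":0,"spin":-1.95},{"gripper":0,"tx":-0.002,"ty":0.004,"tz":0,"spin":-1.95},{"gripper":0,"tx":-0.002,"ty":0.004,"tz":0,"spin":-1.95},{"gripper":0,"tx":-0.001,"ty":0.003,"tz":0,"spin":-1.95},{"gripper":0,"tx":0,"ty":0,"tz":0,"spin":0},{"gripper":0,"tx":0,"ty":0,"tz":0,"spin":0},{"gripper":0,"tx":0,"ty":0,"tz":0,"spin":0},{"gripper":0,"tx":0,"ty":0,"tz":0,"spin":0}]'
```

```text
clock: 14.85
eef_pos: [561.4, 181.1, 124.0]
tcp_rot: [-3.139, 0.0, 1.976]
contact_force: [-3.8, -2.2, 2.7]
opening: 0.002
```

```bash
python3 -m inch '[{"gripper":0,"tx":0,"ty":0.001,"tz":0,"spin":0},{"gripper":0,"tx":0,"ty":0.001,"tz":0,"spin":0},{"gripper":0,"tx":0,"ty":0.001,"tz":0,"spin":0},{"gripper":0,"tx":0,"ty":0,"tz":0,"spin":0},{"gripper":0,"tx":0,"ty":0,"tz":0,"spin":0},{"gripper":0,"tx":0,"ty":0,"tz":0,"spin":0},{"gripper":0,"tx":0,"ty":0,"tz":0,"spin":0},{"gripper":0,"tx":0,"ty":0,"tz":0,"spin":0}]'
```

```text
clock: 15.65
eef_pos: [563.9, 181.8, 123.8]
tcp_rot: [-3.138, 0.001, 1.977]
contact_force: [-3.8, -6.6, 2.4]
opening: 0.002
```

```bash
python3 -m inch '[{"gripper":0,"tx":0,"ty":0.001,"tz":0,"spin":0},{"gripper":0,"tx":0,"ty":0,"tz":0,"spin":0},{"gripper":0,"tx":0,"ty":0,"tz":0,"spin":0},{"gripper":0,"tx":0,"ty":0,"tz":0,"spin":0},{"gripper":0,"tx":0,"ty":0,"tz":0,"spin":0},{"gripper":0,"tx":0,"ty":0,"tz":0,"spin":0},{"gripper":0,"tx":0,"ty":0,"tz":0,"spin":0},{"gripper":0,"tx":0,"ty":0,"tz":0,"spin":0}]'
```

```text
clock: 16.45
eef_pos: [564.7, 182.0, 123.8]
tcp_rot: [-3.138, 0.001, 1.977]
contact_force: [-5.0, -6.6, 2.4]
opening: 0.001
```

```bash
python3 -m inch '[{"gripper":0,"tx":0,"ty":0.001,"tz":0,"spin":0},{"gripper":0,"tx":0,"ty":0,"tz":0,"spin":0},{"gripper":0,"tx":0,"ty":0,"tz":0,"spin":0},{"gripper":0,"tx":0,"ty":0,"tz":0,"spin":0},{"gripper":0,"tx":0,"ty":0,"tz":0,"spin":0},{"gripper":0,"tx":0,"ty":0,"tz":0,"spin":0},{"gripper":0,"tx":0,"ty":0,"tz":0,"spin":0},{"gripper":0,"tx":0,"ty":0,"tz":0,"spin":0}]'
```

```text
clock: 17.25
eef_pos: [565.4, 182.1, 123.7]
tcp_rot: [-3.137, 0.001, 1.977]
contact_force: [-5.8, -9.0, 3.2]
opening: -0.001
```

```bash
python3 -m inch '[{"gripper":0,"tx":0,"ty":0.001,"tz":0,"spin":0},{"gripper":0,"tx":0,"ty":0,"tz":0,"spin":0},{"gripper":0,"tx":0,"ty":0,"tz":0,"spin":0},{"gripper":0,"tx":0,"ty":0,"tz":0,"spin":0},{"gripper":0,"tx":0,"ty":0,"tz":0,"spin":0},{"gripper":0,"tx":0,"ty":0,"tz":0,"spin":0},{"gripper":0,"tx":0,"ty":0,"tz":0,"spin":0},{"gripper":0,"tx":0,"ty":0,"tz":0,"spin":0}]'
```

```text
clock: 18.05
eef_pos: [565.6, 182.2, 123.6]
tcp_rot: [-3.136, 0.001, 1.977]
contact_force: [-8.6, -8.4, 5.7]
opening: 0.002
```

```bash
python3 -m inch '[{"gripper":0,"tx":0,"ty":0.001,"tz":0,"spin":0},{"gripper":0,"tx":0,"ty":0,"tz":0,"spin":0},{"gripper":0,"tx":0,"ty":0,"tz":0,"spin":0},{"gripper":0,"tx":0,"ty":0,"tz":0,"spin":0},{"gripper":0,"tx":0,"ty":0,"tz":0,"spin":0},{"gripper":0,"tx":0,"ty":0,"tz":0,"spin":0},{"gripper":0,"tx":0,"ty":0,"tz":0,"spin":0},{"gripper":0,"tx":0,"ty":0,"tz":0,"spin":0}]'
python3 - <<'E'
from rig import *
import cv2,numpy as np
f=grab_frame("wrist");cv2.imwrite("pics/i_wrist.png",f["pixels"][:,:,::-1])
f=grab_frame("side")["pixels"][:,:,::-1][200:350,160:320]; cv2.imwrite("pics/i_side.png",cv2.resize(f,None,fx=4,fy=4))
f=grab_frame("scene");cv2.imwrite("pics/i_scene.png",f["pixels"][:,:,::-1])
s=sense();print(s["contact_force"],s["wrist_torque"],s["eef_pos"],s["tcp_rot"])
E
```

```text
clock: 18.85
eef_pos: [565.9, 182.3, 123.6]
tcp_rot: [-3.134, 0.001, 1.977]
contact_force: [-10.6, -10.2, 8.2]
opening: -0.002
[ -9.95720583 -10.49215308   7.74059698] [-1.66050896  1.54818207 -0.05366354] [565.86783237 182.25638486 123.60973902] [-3.13414423e+00  1.06506118e-03  1.97663899e+00]
```

View pics/i_wrist.png

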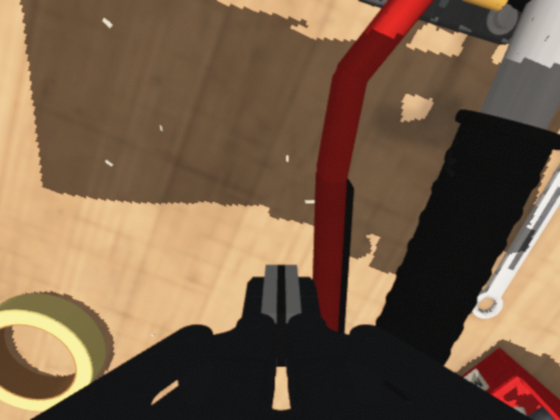

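View pics/i_side.png

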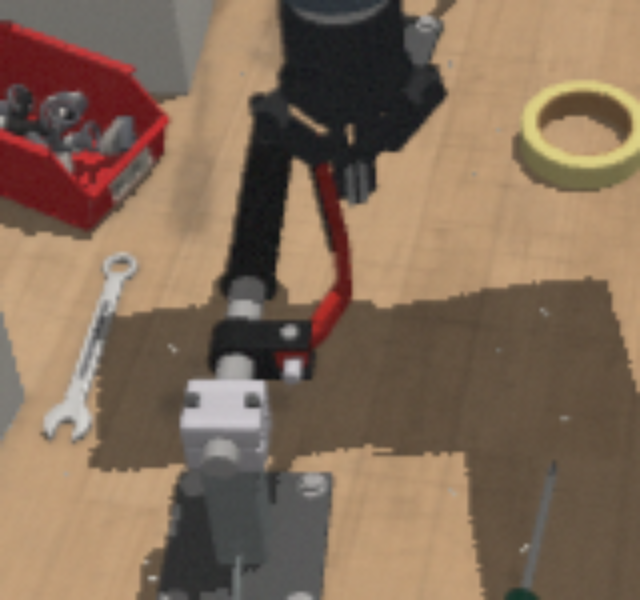

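View pics/i_scene.png

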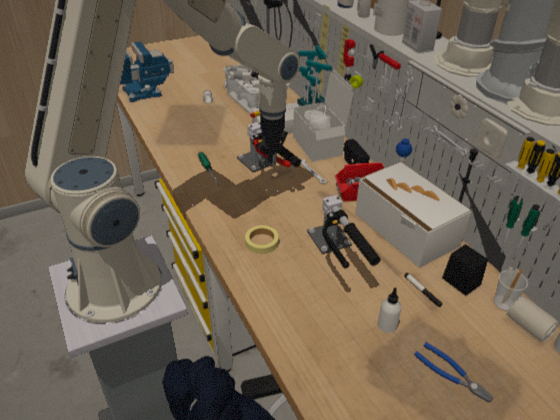

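```bash
python3 -c "
from rig import *
print(sign_off()); s=sense(); print(s['clock'],s['contact_force'],s['eef_pos'])"
```

```text
the job is handed in; nothing more can be done
None
the job is handed in; nothing more can be done
```

I pressed the red lever to its stop with the backs of the closed fingers. I then backed off until it had sprung fully out, pressed it to the stop again, and handed the job in with it held there.

- **Stop reached:** both presses ended at the same place, TCP x about 565.5 to 565.9 mm, where the force climbed while the lever barely moved. That is within about 2 mm of the stop position I worked out from the stand pose.
- **Holding force:** about 13 N against the lever face at the last reading, compared with about 5 N of spring force just before the stop.
- **Spring-back:** between presses the force dropped to zero. The side view showed the lever back where it started, clear of the fingers.
- **Surroundings:** in the last pictures the bar, the black lever and the loose things looked untouched and unmoved.
- **Unexplained reading:** an upward force of about 8 N showed on the tool at the stop. Raising the fingers 5 mm for the second press did not remove it. I think it comes from friction or the shape of the finger backs, but did not confirm that.
- **Not measured:** I judged the clearance to the grip from the pictures only.

The last reading before hand-in was at about 19 s. The hand-in returned no verdict and the state could not be read afterwards.

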